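# Gauge a brass mounting sleeve and sort it

### The job

Swing both carton flaps right back past upright, take out the brass mounting sleeve and lay it on its side on the round banding stand so that you can take it another way. Then slide it upright over the stepped gauge pin and let go of it, to see whether it goes fully home or stops at the step. Gently set a sleeve that went home in the square tray and one that stopped in the round dish; do not drop it, do not touch the gauge's foot or indicator disc with the gripper, and leave the other things on the bench as they are.

Things in the scene. Friction and masses are not known exactly. Their poses are not given: they have to be found in the camera images.
- carton: open-topped cardboard carton fixed to the bench, outside 158 (x) x 150 (y), 45 high, walls and floor 4 thick. Origin at the centre of its underside; z up; its two hinged flaps sit on its +y (left) and -y (right) rims and fold over the opening; short folded-down end flaps on its x sides are only decoration.
- flap_left (a joint): angle of the flap on the carton's +y rim: a 146 (along carton x) x 52 x 3 cardboard panel whose hinge line runs along carton x at carton y = +75, z = 47. 0 = flat over the opening, 1.57 = upright, grows as it swings outward, stop at 2.6. Starts half open (1.0 to 1.3); stiff hinge (0.04 N m) that stays where left; pushed easily by a shut finger from the inside.
- flap_right (a joint): the same for the mirrored flap on the carton's -y rim (hinge at carton y = -75, z = 47).
- flap_left_edge (a point): middle of the free edge of the left flap, 52 from its hinge.
- flap_right_edge (a point): middle of the free edge of the right flap, 52 from its hinge.
- sleeve: the brass sleeve, an octagonal tube open at both ends: 66 long, 30 across its outer flats, bore 18 across, wall 6, about 0.16 kg (0.13 to 0.22). Origin at its very centre; its own x axis is the tube axis (both ends alike), its y and z axes are normal to outer flats, and there is a flat every 45 deg. It starts lying on the carton's floor.
- stand: round metal banding stand fixed to the bench; flat top 120 dia at z = 45. Origin at the centre of its underside. Raised so that a tilted gripper clears the bench.
- gauge: the gauge: a dark round foot 68 dia, 20 high, fixed to the bench, with an upright stepped steel pin on its axis. Origin at the centre of the foot's underside, z up along the pin. A sleeve that goes home rests with its centre 55 over this origin; one that stops at the step, 83.
- gauge_tip (a point): top of the pin, 99 over the gauge's origin. From here down: tip cone 6 to 14 dia (6 high), then the lead, 14 dia, down to 58 over the origin.
- gauge_step (a point): point on the pin's axis 50 over the gauge's origin. Above it a cone narrows from 16 to 14 dia (8 high). Below it is the test portion, one of two pins fitted before the start: 16 dia (the sleeve slides on down by its own weight) or 22 dia (a flat step here stops it). Which is fitted varies and is not told; the other stands in a rack at the far side.
- indicator (a joint): travel (m) of the thin indicator disc, 42 dia, 5 thick, round the foot of the pin: 0 = up (its top 28 over the gauge's origin), 0.006 = fully down. A sleeve that goes home pushes it down by its own weight (friction 0.4 N) and it stays down.
- tray: square steel tray fixed to the bench, 110 x 110 outside, 20 high, walls 4, floor 4 thick; for sleeves that go home. Origin at the centre of its underside.
- dish: round steel dish fixed to the bench, 112 dia outside, 20 high, wall 4, floor 4 thick; for sleeves that stop at the step. Origin at the centre of its underside. Tray and dish may swap places.
- jar_a: bystander, not to be disturbed: small closed paint jar, 42 dia x 50 high.
- jar_b: bystander, not to be disturbed: closed paint jar, 48 dia x 55 high.
- knife: bystander, not to be disturbed: modelling spatula lying flat, 200 long.
- figurine: bystander, not to be disturbed: small plaster figurine, 56 dia foot, 118 high.
- bottle: bystander, not to be disturbed: amber glass bottle, 52 dia x 120 high.
- cup: bystander, not to be disturbed: white ceramic cup, 64 dia x 60 high.
- brush: bystander, not to be disturbed: brush lying flat, 170 long.
Mind the look-alikes: they are no part of the job. Several things look just like the stand: the one meant starts farthest to the robot's right. Of the things that look like the sleeve, take the one that is farthest to the robot's left at the start.

How it is judged (in metres and radians):
On the way, in this order (a step that is already met when the one before it is completed fails the run):
1. both carton flaps are swung back past upright (over 1.75 rad) (value of joint each of flap_left, flap_right above 1.75 rad), for 0.2 s.
2. the sleeve lies on its side on the banding stand, let go (horizontal distance between sleeve and stand below 0.05 m and z of sleeve in the frame of stand between 0.055 and 0.066 m and angle between the x axis of sleeve and the z axis of stand, either way round above 1.4 rad and contact force between the fingers and sleeve below 0.1 N), for 0.2 s.
3. the sleeve is upright over the gauge pin, let go and at rest: either fully home or stopped at the step (angle between the x axis of sleeve and the z axis of gauge, either way round below 0.15 rad and horizontal distance between sleeve and gauge below 0.008 m and ((z of sleeve in the frame of gauge below 0.06 m and value of joint indicator above 0.0045 m) or (z of sleeve in the frame of gauge between 0.078 and 0.089 m and value of joint indicator below 0.002 m)) and contact force between the fingers and sleeve below 0.1 N and linear speed of sleeve below 0.02 m/s), for 0.3 s.
At the end, for the whole second after the job is handed in: sleeve let go and at rest, centre under 42 mm above the vessel's underside: in the square tray (within 45 mm of centre each way) if the indicator is down over 4.5 mm; in the round dish (within 45 mm of centre) if it is up (under 2 mm); both flaps over 1.75 rad (all of step 1 and ((value of joint indicator above 0.0045 m and x of sleeve in the frame of tray between -0.045 and 0.045 m and y of sleeve in the frame of tray between -0.045 and 0.045 m and z of sleeve in the frame of tray below 0.042 m) or (value of joint indicator below 0.002 m and horizontal distance between sleeve and dish below 0.045 m and z of sleeve in the frame of dish below 0.042 m)) and contact force between the fingers and sleeve below 0.1 N and linear speed of sleeve below 0.02 m/s); the robot touches nothing.
It fails at once if the gripper touches the gauge's foot or indicator disc (over 0.25 N) (contact force between the fingers and gauge above 0.25 N).
It fails at once if the sleeve is dropped (over 0.9 m/s while not held, a fall of about 40 mm) (contact force between the fingers and sleeve below 0.1 N and linear speed of sleeve above 0.9 m/s).
It fails at once if a bystander is moved by more than 25 mm (distance of any of jar_a, jar_b, knife, figurine, bottle, cup, brush from where it was at the start of the episode above 0.025 m).
It also fails if it takes over 72 s, if anything falls off the work surface, if the arm or the gripper's body presses on something with over 40 N, if the wrist force passes 120 N, or if a joint passes its speed limit or range.

### The arm

A 6-joint arm with a two-finger parallel gripper is mounted at the origin on the work surface. World frame = base frame: x ahead of the robot, y to its left, z up, the work surface at z = 0. Lengths are in m, angles in degrees, forces in N, time in s.
With the tool pointing down it reaches from about 0.4 to 0.825 m from the base axis. Payload 7 kg.
Tool frame: the origin (TCP) lies on the centre line of the jaws, within the pads' length; the fingertips stand 19 mm ahead of it and the grasp point (between the pads) is the TCP; z points along the fingers, y is the line along which they close (so a half turn about z gives the same grasp; the last joint's range is limited). The gripper opens to 88 mm and grips with 3 to 60 N. Pads are 19 mm wide; open, the fingers measure 130 mm over their backs; the gripper's body (78 mm by 193 mm) begins 47 mm behind the grasp point.
Start: joints at [-49.899, 20.546, 0.682, 0, -70.136, -16.507], TCP at [0.27, -0.619, 0.246] pointing down, gripper open.
Joint ranges: [-176.03, 176.03], [-82.01, 121.73], [-58.28, 71.71], [-173.87, 95.51], [-174.79, -0.11], [-173.66, 173.66]. Speed limits (degrees/s): [136.94, 136.94, 172.46, 180, 180, 180].

### API

Orientations are given as [roll, pitch, yaw] about the fixed x, y, z axes, in that order (R = Rz(yaw) Ry(pitch) Rx(roll)).
In Python, from plant import ctrl gives the robot as it stands.
- The arm moves only by the tool move_arm, never from a script. Its argument "motion" is a list of rows, each a list of 3 entries, a list of its own where there are three numbers: the shift along the tool's x, y, z in mm, then the turn, a rotation vector about the tool's x, y, z in degrees, then the closure, from 0 (fully open) to 1 (shut). A call has 1 to 10 rows; each row is the pose to reach, as a shift and turn from the pose commanded when the call began, along the tool's axes at that moment; what a row does not reach only later rows make up. A row lasts 1/12 s, in which the tool goes at most 41.7 mm and 7.16 degrees, less where a joint would pass 70% of its speed; a pose out of reach is approached as far as the arm can. A call with a gripper value outside its range is refused whole. The fingers move at their own pace and stop on an object; the grip force is fixed at half the most. Time passes only in rows, so rows that repeat a pose let the fingers close. It gives the time, the measured TCP pose, the force, the opening and the grip force at its end, in the units of the state.
- ctrl.get_obs(): the state, without advancing time (a new reading comes with each control period).
- ctrl.snapshot(name): name is "side" or "top"; returns a dict with "color" (480x640x3 uint8, blue, green, red), "camera_matrix" (3x3 intrinsics, pixels), "k1" (the pictures are not rectified: a ray, as slopes to the right and down, at radius r is drawn at 1 + k1 r^2 times it, then the intrinsics apply), "cam_to_world" (4x4, takes a point from camera to world coordinates). Camera axes: x right, y up, looking along -z (the intrinsics and any distortion apply to the point x, -y, -z); pixel columns grow to the right and rows downward; lengths in m; the calibration is good to about 2 mm. A picture is of the moment at which its call begins. There is no depth.
- ctrl.close_job(): hands the job in; it is judged then, once.
The state is a dict: "clock": time; "joint_pos": joint angles; "qvel": joint speeds; "tau": joint torques, N m; "tool_pos": TCP position; "orientation": TCP orientation; "force": force on the tool from outside, world axes, zero at the start; "moment": the same for the moment, N m; "opening": finger opening in m; "gripper_force": force on a finger pad.
Only numpy, scipy, OpenCV 4.12 (cv2) and the standard library are available. Lean on these libraries where they do the work, as an engineer would, in place of code of your own. Each camera call takes 0.05 s, during which the arm holds its last target. There are 200 camera calls.

## Working session

There is one attempt and no reset: what is moved stays moved. The work goes in short steps, Python scripts to look and compute and a tool call to move; the robot and the scene stay as the last step left them, time stands still between calls to the robot, and variables do not carry over. Pictures are saved under pics/ and viewed, at most 10 in all, crops included, and the job is handed in when it is done.

Besides the shell and the picture viewer there is one more tool, called after ">>>" as a command line: name --argument value ..., lists and objects as JSON in quotes. move_arm: Moves the arm, as the interface text tells. Its arguments: {"type":"object","properties":{"motion":{"type":"array"}},"required":["motion"]}

```bash
mkdir -p pics; ls
cat > h.py <<'E'
import numpy as np, cv2
from plant import ctrl
from scipy.spatial.transform import Rotation as R
def snap(n,f=None):
    s=ctrl.snapshot(n)
    if f: cv2.imwrite('pics/'+f,s['color'])
    return s
def ray(s,u,v):
    K=np.array(s['camera_matrix']);T=np.array(s['cam_to_world'])
    d=np.array([(u-K[0,2])/K[0,0],(v-K[1,2])/K[1,1]]);x=d.copy()
    for _ in range(20): x=d/(1+s['k1']*(x@x))
    return T[:3,3],T[:3,:3]@np.array([x[0],-x[1],-1])
def onz(s,u,v,z):
    o,d=ray(s,u,v);return o+d*(z-o[2])/d[2]
def tri(a,pa,b,pb):
    o1,d1=ray(a,*pa);o2,d2=ray(b,*pb)
    A=np.c_[d1,-d2];t=np.linalg.lstsq(A,o2-o1,rcond=None)[0]
    p,q=o1+t[0]*d1,o2+t[1]*d2
    return (p+q)/2,np.linalg.norm(p-q)
def proj(s,p):
    K=np.array(s['camera_matrix']);T=np.array(s['cam_to_world'])
    c=T[:3,:3].T@(np.array(p)-T[:3,3]);x=np.array([c[0],-c[1]])/-c[2]
    x=x*(1+s['k1']*(x@x));return x[0]*K[0,0]+K[0,2],x[1]*K[1,1]+K[1,2]
def pose():
    o=ctrl.get_obs();return np.array(o['tool_pos']),o['orientation']
E
python3 - <<'E'
from h import *
import pickle
t=snap('top','top0.png');s=snap('side','side0.png')
pickle.dump((t,s),open('s0.pkl','wb'))
for q in(t,s): print(q['camera_matrix'],q['k1'],np.round(q['cam_to_world'],3))
print(ctrl.get_obs())
E
```

```text
pics
[[474.10156206   0.         322.11650871]
 [  0.         474.10156206 243.20823677]
 [  0.           0.           1.        ]] -0.12213826838423676 [[-0.017  0.989 -0.149  0.364]
 [-1.    -0.014  0.019  0.031]
 [ 0.016  0.15   0.989  1.101]
 [ 0.     0.     0.     1.   ]]
[[445.58288315   0.         320.00429852]
 [  0.         445.58288315 241.61459954]
 [  0.           0.           1.        ]] -0.04227589568435195 [[-0.861  0.314 -0.4    0.142]
 [-0.508 -0.524  0.683  0.68 ]
 [ 0.005  0.791  0.611  0.668]
 [ 0.     0.     0.     1.   ]]
{'clock': 0.1, 'joint_pos': array([-4.98985950e+01,  2.05892106e+01,  6.38641300e-01, -1.75460862e-02,
       -7.01367327e+01, -1.65070145e+01]), 'qvel': array([-0.07560709, -0.10513608,  0.01557493,  0.03933635, -0.03873003,
       -0.02237772]), 'tau': array([-9.47032167e-04, -5.84159231e+01,  2.93752599e+01,  7.01544598e+00,
        1.01544600e-02, -5.07614857e-05]), 'tool_pos': array([ 0.26998406, -0.61820012,  0.24469285]), 'orientation': array([ 1.79911609e+02, -8.99225349e-03, -1.56411577e+02]), 'force': array([-0.57452447, -0.12502841, -0.19806826]), 'moment': array([ 0.02714706, -0.00702413, -0.01315896]), 'gripper_force': 0.0, 'opening': 0.08748831879926018}
```

View pics/top0.png

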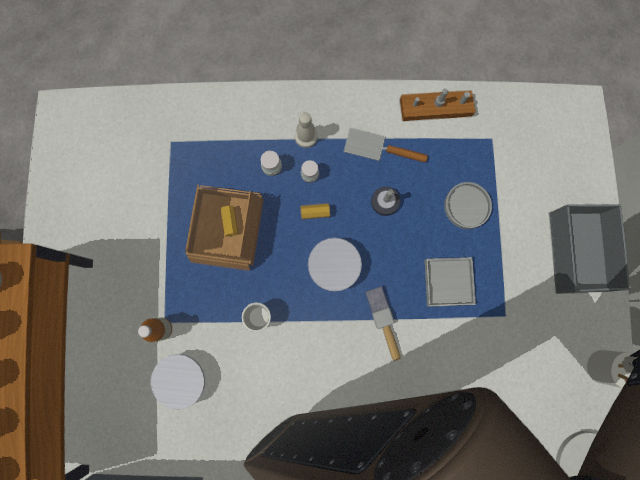

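View pics/side0.png

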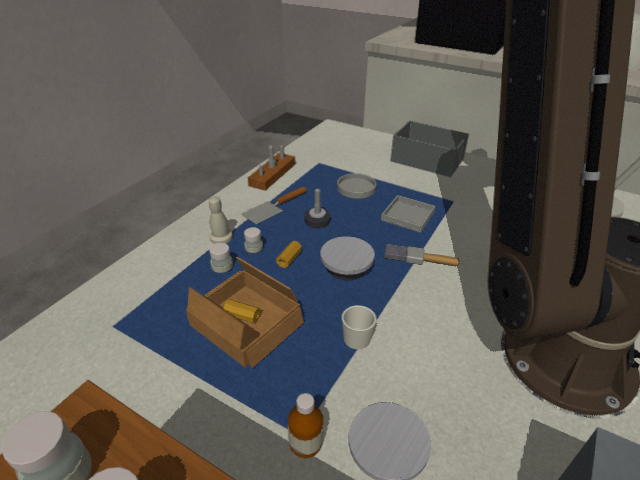

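The top view shows the carton at about (225,228) with a sleeve inside at (229,220), and a decoy sleeve at (315,211). Stand-like discs are at (335,264) and (178,381), with a possible third ring at (580,450). The gauge is at (386,200), the dish at (468,205) and the tray at (451,281). The side view agrees: carton (245,318), sleeve (242,311), gauge (317,212). I'll enlarge the carton in both views and check the ring.

Run:
```python
from h import *
import pickle
t,s=pickle.load(open('s0.pkl','rb'))
T,S=t['color'],s['color']
a=cv2.resize(T[175:280,175:275],(400,420),interpolation=cv2.INTER_CUBIC)
b=cv2.resize(S[255:375,180:310],(400,369),interpolation=cv2.INTER_CUBIC)
c=cv2.resize(T[400:480,520:640],(270,180)); d=cv2.resize(T[180:230,365:425],(216,180)); e=cv2.resize(S[180:240,290:350],(180,180))
im=np.zeros((600,800,3),np.uint8);im[:420,:400]=a;im[:369,400:]=b;im[420:,:270]=c;im[420:,280:496]=d;im[420:,510:690]=e
cv2.imwrite('pics/c0.png',im)
for n,u,v,z in [('stand?',335,264,.045),('stand?',178,381,.045),('ring',580,455,.045),('dish',468,205,.02),('tray',451,281,.02),('gauge',386,202,.02),('cup',257,316,.06),('bottle',150,330,.12),('fig',305,118,.118),('jar',271,160,.05),('jar',310,169,.05),('brushtip',376,290,0.01),('knife',365,144,0)]:
    print(n,np.round(onz(t,u,v,z),3))
for n,u,v,z in [('stand1',347,256,.045),('stand2',389,440,.045),('dish',356,184,.02),('tray',409,211,.02),('gauge foot',317,214,.02)]: print(n,np.round(onz(s,u,v,z),3))
```

```text
stand? [ 0.476 -0.017  0.045]
stand? [0.222 0.333 0.045]
ring [ 0.026 -0.569  0.045]
dish [ 0.614 -0.338  0.02 ]
tray [ 0.434 -0.286  0.02 ]
gauge [ 0.623 -0.141  0.02 ]
cup [0.363 0.156 0.06 ]
bottle [0.336 0.371 0.12 ]
fig [0.792 0.045 0.118]
jar [0.719 0.126 0.05 ]
jar [0.696 0.036 0.05 ]
brushtip [ 0.418 -0.112  0.01 ]
knife [ 0.774 -0.099  0.   ]
stand1 [ 0.472 -0.003  0.045]
stand2 [0.221 0.34  0.045]
dish [ 0.614 -0.33   0.02 ]
tray [ 0.432 -0.278  0.02 ]
gauge foot [ 0.631 -0.141  0.02 ]
```

View pics/c0.png

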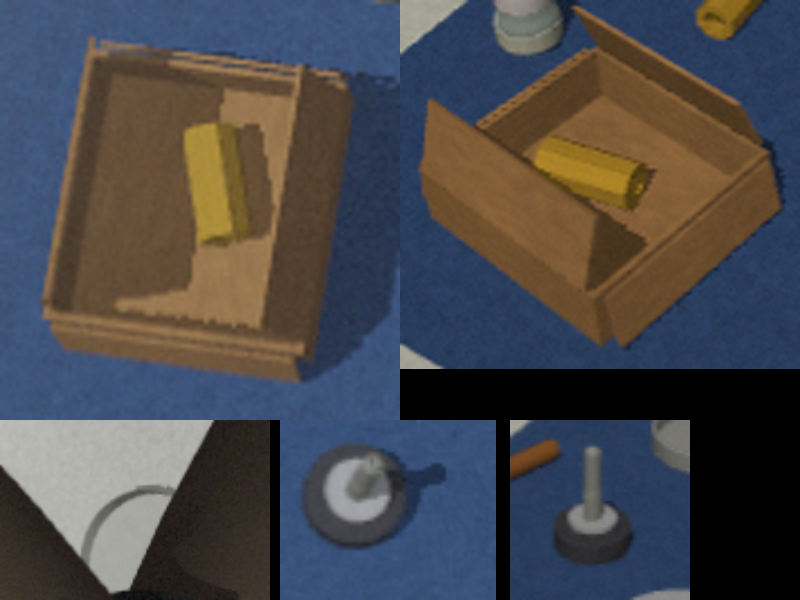

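The enlargement shows the left flap nearly edge-on in the top view, its free edge running (92,40)–(45,315) in the crop. The right flap leans inward. The sleeve's axis runs mostly along x, and the pin tip is clear in both views. The lower-right ring has a raised rim like the dish, so it isn't a stand. Next I triangulate.

Run:
```python
from h import *
import pickle
t,s=pickle.load(open('s0.pkl','rb'))
ct=lambda x,y:(175+x/4,175+y/4); cs=lambda x,y:(180+(x-400)/3.077,255+y/3.075)
for n,a,b in [('L free +x',(92,40),(430,100)),('L free -x',(45,315),(597,210)),('R free +x',(300,70),(578,8)),('R free -x',(268,325),(740,100))]:
    p,e=tri(t,ct(*a),s,cs(*b));print(n,np.round(p,3),round(e,4))
# carton outer bottom/rim corners from single views
for n,u,v,z in [('R hinge+x top',352,90,.047),('R hinge-x top',308,352,.047)]: print(n,np.round(onz(t,*ct(u,v),z),3))
for n,u,v,z in [('L hinge+x side',422,172,.047),('L hinge-x side',590,290,.047),('R hinge-x side',768,150,.047),('R hinge +x',600,52,.047)]: print(n,np.round(onz(s,*cs(u,v),z),3))
p,e=tri(t,(391.7,190.6),s,(317.7,189.7));print('tip',np.round(p,4),e)
def comp(im,m,pt):
    n,l,st,c=cv2.connectedComponentsWithStats(m.astype(np.uint8));k=l[pt[1],pt[0]]
    if k==0: print('miss',pt);return None
    cn=max(cv2.findContours((l==k).astype(np.uint8),cv2.RETR_EXTERNAL,cv2.CHAIN_APPROX_NONE)[0],key=cv2.contourArea)
    return cn
C={}
for nm,q,pts in [('t',t,dict(stand=(335,264),dish=(468,205),tray=(451,281),slv=(229,220))),('s',s,dict(stand=(347,256),dish=(356,186),tray=(409,211),slv=(236,311)))]:
    h=cv2.cvtColor(q['color'],cv2.COLOR_BGR2HSV).astype(int)
    grey=(h[...,1]<90)&(h[...,2]>70)
    yel=(h[...,0]>18)&(h[...,0]<32)&(h[...,1]>165)
    for k,p in pts.items():
        cn=comp(q,yel if k=='slv' else grey,p)
        if cn is None: continue
        hull=cv2.convexHull(cn);e=cv2.fitEllipse(hull) if k in('stand','dish') else cv2.minAreaRect(hull)
        C[nm,k]=e[0];print(nm,k,np.round(e[0],1),np.round(e[1],1),round(e[2],1), 'onz',np.round(onz(q,*e[0],dict(stand=.045,dish=.02,tray=.02,slv=.02)[k]),4))
        if k in('slv','tray'): print(np.round([onz(q,*x,.02 if k=='tray' else .025)[:2] for x in cv2.boxPoints(e)],3).tolist())
for k in('stand','dish','tray','slv'):
    if('t',k)in C and('s',k)in C: p,e=tri(t,C['t',k],s,C['s',k]);print('tri',k,np.round(p,4),round(e,4))
```

```text
L free +x [0.651 0.284 0.096] 0.0035
L free -x [0.501 0.305 0.103] 0.011
R free +x [0.631 0.168 0.094] 0.0018
R free -x [0.492 0.185 0.093] 0.0037
R hinge+x top [0.631 0.144 0.047]
R hinge-x top [0.48  0.168 0.047]
L hinge+x side [0.655 0.301 0.047]
L hinge-x side [0.509 0.32  0.047]
R hinge-x side [0.482 0.175 0.047]
R hinge +x [0.63  0.156 0.047]
tip [ 0.6311 -0.1438  0.0919] 0.00031856156265726277
t stand [334.3 264. ] [54.1 54.2] 71.9 onz [ 0.4756 -0.0155  0.045 ]
t dish [467.6 205. ] [47.  47.9] 107.5 onz [ 0.6137 -0.3372  0.02  ]
t tray [449.6 281.2] [49. 49.] 86.6 onz [ 0.4338 -0.283   0.02  ]
[[0.488, -0.225], [0.493, -0.341], [0.379, -0.342], [0.376, -0.226]]
t slv [227.8 219.9] [27.5 12.4] 77.0 onz [0.585  0.2291 0.02  ]
[[0.613, 0.25], [0.619, 0.222], [0.555, 0.207], [0.549, 0.235]]
s stand [346.9 254.9] [38.4 55.6] 93.3 onz [ 0.4738 -0.006   0.045 ]
s dish [284.1 296.7] [644.5 820.3] 139.1 onz [0.5345 0.1523 0.02  ]
s tray [407.4 212.8] [49.9 30.2] 16.7 onz [ 0.4323 -0.2678  0.02  ]
[[0.482, -0.199], [0.52, -0.341], [0.38, -0.34], [0.356, -0.204]]
s slv [241.3 310.6] [36.4 16.1] 18.4 onz [0.5854 0.2284 0.02  ]
[[0.612, 0.256], [0.631, 0.218], [0.552, 0.208], [0.536, 0.245]]
tri stand [ 0.4774 -0.0156  0.0366] 0.0019
tri dish [ 0.8713 -0.502  -0.6881] 0.2417
tri tray [ 0.4361 -0.2859  0.008 ] 0.0033
tri slv [0.5848 0.229  0.0209] 0.0
```

>>> move_arm --motion '[[[-205,221,0],[0,0,0],1],[[-205,221,0],[0,0,0],1],[[-205,221,0],[0,0,0],1],[[-205,221,0],[0,0,0],1],[[-205,221,0],[0,0,0],1],[[-205,221,0],[0,0,0],1],[[-205,221,0],[0,0,0],1],[[-205,221,0],[0,0,0],1]]'

```text
clock: 0.77
tool_pos: [0.3703, -0.3299, 0.2457]
orientation: [180.0, 0.1, -156.3]
force: [-0.2, -0.2, -0.4]
opening: 0.0402
gripper_force: 0.0
```

>>> move_arm --motion '[[[-205,221,0],[0,0,0],1],[[-205,221,0],[0,0,0],1],[[-205,221,0],[0,0,0],1],[[-205,221,0],[0,0,0],1],[[-205,221,0],[0,0,0],1],[[-205,221,0],[0,0,0],1],[[-205,221,0],[0,0,0],1],[[-205,221,0],[0,0,0],1]]'

```text
clock: 1.43
tool_pos: [0.4705, -0.0453, 0.2456]
orientation: [180.0, 0.1, -156.2]
force: [0.2, 0.3, 1.1]
opening: 0.0005
gripper_force: 0.0
```

>>> move_arm --motion '[[[-205,221,0],[0,0,10.6],1],[[-205,221,0],[0,0,10.6],1],[[-205,221,0],[0,0,10.6],1],[[-205,221,0],[0,0,10.6],1],[[-205,221,0],[0,0,10.6],1],[[-205,221,0],[0,0,10.6],1],[[-205,221,0],[0,0,10.6],1],[[-205,221,0],[0,0,10.6],1],[[-205,221,0],[0,0,10.6],1]]'

```text
clock: 2.18
tool_pos: [0.5691, 0.2381, 0.244]
orientation: [-180.0, -0.1, -166.9]
force: [0.5, -0.7, -0.3]
opening: 0.0006
gripper_force: 0.0
```

>>> move_arm --motion '[[[0,0,155],[0,0,0],1],[[0,0,155],[0,0,0],1],[[0,0,155],[0,0,0],1],[[0,0,155],[0,0,0],1],[[-5,14,155],[0,0,0],1],[[-11,28,155],[0,0,0],1],[[-17,44,155],[0,0,0],1],[[-24,62,155],[0,0,0],1],[[-31,80,155],[0,0,0],1],[[-31,80,155],[0,0,0],1]]'

```text
clock: 3.02
tool_pos: [0.5823, 0.3246, 0.0927]
orientation: [179.9, 0.2, -166.9]
force: [-0.0, -0.4, -0.1]
opening: 0.0004
gripper_force: 0.0
```

>>> move_arm --motion '[[[13,-33,0],[0,0,0],1],[[26,-66,0],[0,0,0],1],[[34,-87,0],[0,0,0],1],[[40,-103,0],[0,0,0],1],[[46,-118,0],[0,0,0],1],[[52,-133,0],[0,0,0],1],[[58,-148,0],[0,0,0],1],[[63,-160,0],[0,0,0],1],[[63,-160,0],[0,0,0],1]]'

```text
clock: 3.77
tool_pos: [0.5545, 0.1478, 0.0906]
orientation: [-180.0, -0.1, -167.1]
force: [-0.3, -0.7, -1.2]
opening: 0.0008
gripper_force: 0.0
```

>>> move_arm --motion '[[[-10,27,0],[0,0,0],0.5],[[-20,52,0],[0,0,0],0.5],[[-31,80,-20],[0,0,0],0.5],[[-31,80,-60],[0,0,0],0.5],[[-31,80,-100],[0,0,0],0.5],[[-31,80,-130],[0,0,0],0.5]]'

```text
clock: 4.27
tool_pos: [0.5677, 0.2357, 0.2231]
orientation: [-180.0, 0.0, -166.9]
force: [1.3, -0.1, 0.7]
opening: 0.0348
gripper_force: 0.0
```

Run:
```python
from h import *
import pickle
t=snap('top');s=snap('side');pickle.dump((t,s),open('s1.pkl','wb'))
print(pose())
im=np.zeros((600,800,3),np.uint8)
im[:480,:400]=cv2.resize(t['color'][165:285,165:265],(400,480));im[:480,400:]=cv2.resize(s['color'][240:396,170:300],(400,480))
im[480:,:160]=cv2.resize(t['color'][400:480,520:640],(160,120))
cv2.imwrite('pics/c1.png',im)
```

```text
(array([0.56981378, 0.23651014, 0.22660246]), array([ 179.87657572,    0.47948312, -166.92881468]))
```

View pics/c1.png

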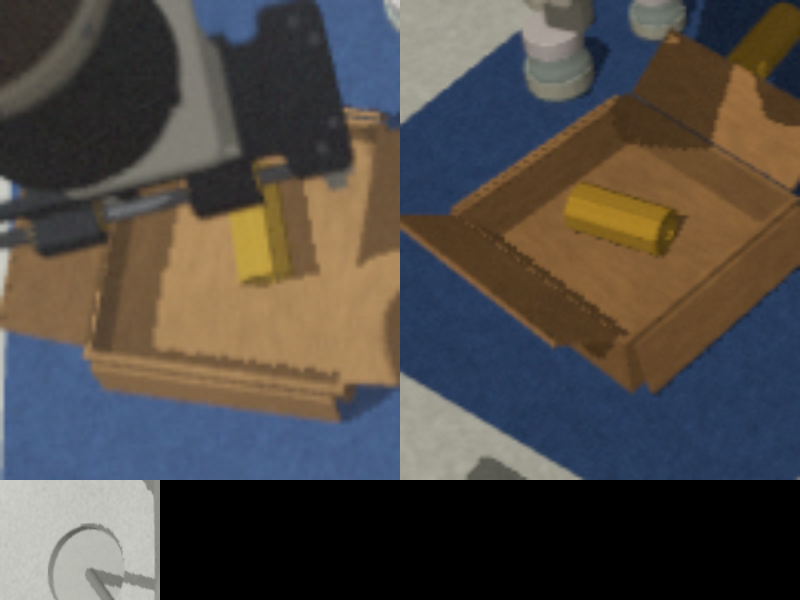

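Both flaps now lie far back (crops: left edge about (5,330), right flap fanned out at the right). The sleeve is untouched, and the ring is just a hole in the bench. So the stand is the disc at (0.476, -0.015). Next is the grasp.

>>> move_arm --motion '[[[-14,-11,35],[0,0,0],0.43],[[-14,-11,75],[0,0,0],0.43],[[-14,-11,115],[0,0,0],0.43],[[-14,-11,150],[0,0,0],0.43],[[-14,-11,170],[0,0,0],0.43],[[-14,-11,185],[0,0,0],0.43],[[-14,-11,193],[0,0,0],0.43],[[-14,-11,193],[0,0,0],0.43],[[-14,-11,193],[0,0,0],0.43]]'

```text
clock: 5.12
tool_pos: [0.5836, 0.2274, 0.0275]
orientation: [-180.0, -0.0, -167.0]
force: [-0.1, -0.4, 0.5]
opening: 0.0501
gripper_force: 0.0
```

>>> move_arm --motion '[[[0,0,0],[0,0,0],1],[[0,0,0],[0,0,0],1],[[0,0,0],[0,0,0],1],[[0,0,0],[0,0,0],1],[[0,0,0],[0,0,0],1],[[0,0,0],[0,0,0],1]]'

```text
clock: 5.62
tool_pos: [0.5839, 0.2276, 0.0286]
orientation: [180.0, 0.1, -167.0]
force: [-1.3, -0.3, 5.5]
opening: 0.0298
gripper_force: 29.5
```

>>> move_arm --motion '[[[0,0,-20],[0,0,0],1],[[0,0,-55],[0,0,0],1],[[0,0,-95],[0,0,0],1],[[0,0,-130],[0,0,0],1],[[20,-27,-130],[0,0,0],1],[[40,-53,-130],[0,0,0],1],[[60,-80,-130],[0,0,0],1],[[80,-106,-130],[0,0,0],1],[[80,-106,-130],[0,0,0],1]]'

```text
clock: 6.37
tool_pos: [0.5257, 0.1019, 0.1574]
orientation: [180.0, -0.2, -167.2]
force: [-0.2, 0.7, -2.8]
opening: 0.0299
gripper_force: 29.5
```

>>> move_arm --motion '[[[20,-27,0],[0,0,5],1],[[40,-53,0],[0,0,10],1],[[60,-80,0],[0,0,14.9],1],[[80,-106,0],[0,0,14.9],1],[[80,-106,30],[0,0,14.9],1],[[80,-106,55],[0,0,14.9],1],[[80,-106,70],[0,0,14.9],1],[[80,-106,80],[0,0,14.9],1],[[80,-106,80],[0,0,14.9],1],[[80,-106,80],[0,0,14.9],1]]'

```text
clock: 7.2
tool_pos: [0.4749, -0.0153, 0.0774]
orientation: [-180.0, -0.1, 178.1]
force: [-0.4, -0.9, -1.0]
opening: 0.0297
gripper_force: 29.5
```

Run:
```python
from h import *
import pickle
t=snap('top');s=snap('side');pickle.dump((t,s),open('s2.pkl','wb'))
print(pose(), ctrl.get_obs()['opening'])
cv2.imwrite('pics/c2.png',np.hstack([cv2.resize(t['color'][200:320,260:380],(400,400)),cv2.resize(s['color'][195:315,280:400],(400,400))]))
```

```text
(array([ 0.4757883 , -0.01495333,  0.07829132]), array([1.79982194e+02, 5.71657637e-02, 1.78107259e+02])) 0.029556027597661436
```

View pics/c2.png

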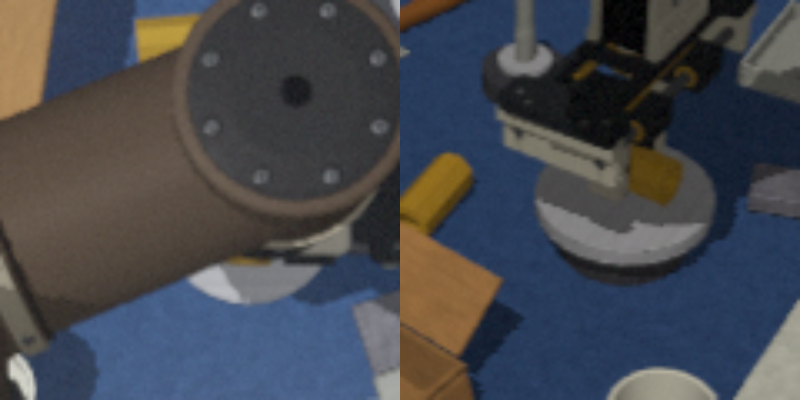

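The sleeve is held just above the stand's middle: its near end is at about (655,175) in the side crop, over the disc at (625,205). Now I lower it by feel.

>>> move_arm --motion '[[[0,0,3],[0,0,0],1],[[0,0,5],[0,0,0],1],[[0,0,6],[0,0,0],1],[[0,0,6.5],[0,0,0],1],[[0,0,6.5],[0,0,0],1]]'

```text
clock: 7.72
tool_pos: [0.4752, -0.0152, 0.0711]
orientation: [180.0, -0.0, 178.1]
force: [-0.2, 0.0, -1.3]
opening: 0.0299
gripper_force: 29.5
```

>>> move_arm --motion '[[[0,0,0.5],[0,0,0],1],[[0,0,1],[0,0,0],1],[[0,0,1.5],[0,0,0],1],[[0,0,1.5],[0,0,0],1]]'

```text
clock: 8.05
tool_pos: [0.4753, -0.0152, 0.0696]
orientation: [-180.0, 0.0, 178.1]
force: [0.1, -0.5, 0.0]
opening: 0.03
gripper_force: 29.5
```

>>> move_arm --motion '[[[0,0,0],[0,0,0],0.43],[[0,0,0],[0,0,0],0.43],[[0,0,0],[0,0,0],0.43],[[0,0,0],[0,0,0],0.43],[[0,0,0],[0,0,0],0.43],[[0,0,-15],[0,0,0],0.43],[[0,0,-40],[0,0,0],0.43],[[0,0,-75],[0,0,0],0.43],[[0,0,-100],[0,0,0],0.43],[[0,0,-100],[0,0,0],0.43]]'

```text
clock: 8.88
tool_pos: [0.4782, -0.0146, 0.1748]
orientation: [179.9, 0.5, 178.2]
force: [0.5, -0.1, -0.2]
opening: 0.0496
gripper_force: 0.0
```

>>> move_arm --motion '[[[-12,0,0],[0,7,0],0.43],[[-12,0,0],[0,14,0],0.43],[[-12,0,0],[0,21,0],0.43],[[-12,0,0],[0,28,0],0.43],[[-12,0,0],[0,35,0],0.43],[[-12,0,0],[0,42,0],0.43],[[-12,0,0],[0,45,0],0.43],[[-12,0,0],[0,45,0],0.43],[[-12,0,0],[0,45,0],0.43]]'

```text
clock: 9.63
tool_pos: [0.4874, -0.0157, 0.1679]
orientation: [-179.9, -45.1, 178.0]
force: [0.0, 0.5, 0.0]
opening: 0.05
gripper_force: 0.0
```

Run:
```python
from h import *
import pickle
t=snap('top');s=snap('side');pickle.dump((t,s),open('s3.pkl','wb'))
o=ctrl.get_obs();print(pose(), o['opening'],o['joint_pos'])
cv2.imwrite('pics/c3.png',np.hstack([cv2.resize(t['color'][160:360,240:400],(400,500)),cv2.resize(s['color'][180:330,280:400],(400,500))]))
h=cv2.cvtColor(s['color'],cv2.COLOR_BGR2HSV).astype(int)
m=((h[...,0]>18)&(h[...,0]<32)&(h[...,1]>165)).astype(np.uint8);m[:230]=0;m[:,:320]=0;m[300:]=0;m[:,380:]=0
c=max(cv2.findContours(m,0,1)[0],key=cv2.contourArea);e=cv2.minAreaRect(c)
print(e,onz(s,*e[0],.062))
print([np.round(onz(s,*p,.062),3)[:2].tolist() for p in cv2.boxPoints(e)])
```

```text
(array([ 0.48728134, -0.01558332,  0.17001661]), array([179.99636763, -44.84308756, 178.10710037])) 0.050120319380472074 [  12.88997881   34.27233667    2.92519932  -10.61651406 -102.32335561
 -102.88912692]
((347.8229675292969, 247.0475616455078), (31.779205322265625, 13.284280776977539), 23.629377365112305) [ 0.47563184 -0.01232462  0.062     ]
[[0.509, 0.006], [0.52, -0.039], [0.443, -0.031], [0.434, 0.012]]
```

View pics/c3.png

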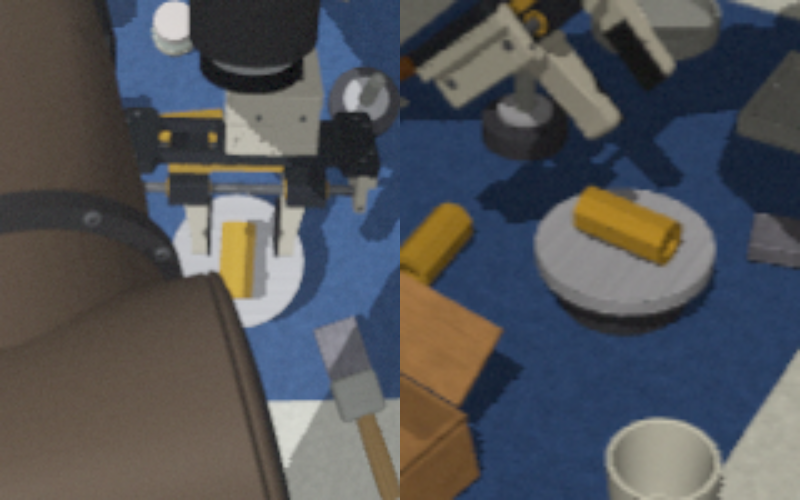

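The sleeve lies let go on the stand (side crop (628,225)). The tilted fingers straddle its outer end in the top view, around (200,240) and (285,240). I go down and grip.

>>> move_arm --motion '[[[-20,0,20],[0,0,0],0.43],[[-40,0,40],[0,0,0],0.43],[[-55,0,55],[0,0,0],0.43],[[-65,0,65],[0,0,0],0.43],[[-69,0,69],[0,0,0],0.43],[[-71.5,0,71.5],[0,0,0],0.43],[[-71.5,0,71.5],[0,0,0],0.43],[[-71.5,0,71.5],[0,0,0],0.43]]'

```text
clock: 10.4
tool_pos: [0.4879, -0.0155, 0.0696]
orientation: [180.0, -44.9, 178.1]
force: [-0.1, -0.1, -0.2]
opening: 0.0502
gripper_force: 0.0
```

>>> move_arm --motion '[[[0,0,0],[0,0,0],1],[[0,0,0],[0,0,0],1],[[0,0,0],[0,0,0],1],[[0,0,0],[0,0,0],1],[[0,0,0],[0,0,0],1],[[0,0,0],[0,0,0],1]]'

```text
clock: 10.9
tool_pos: [0.4874, -0.0156, 0.0688]
orientation: [-180.0, -45.0, 178.1]
force: [1.4, 0.5, 3.2]
opening: 0.0298
gripper_force: 29.5
```

>>> move_arm --motion '[[[14,0,-14],[0,0,0],1],[[40,0,-40],[0,0,0],1],[[68,0,-68],[0,-3,0],1],[[92,0,-92],[0,-10,0],1],[[92,0,-92],[0,-17,0],1],[[92,0,-92],[0,-24,0],1],[[92,0,-92],[0,-31,0],1],[[92,0,-92],[0,-38,0],1],[[92,0,-92],[0,-45,0],1],[[92,0,-92],[0,-45,0],1]]'

```text
clock: 11.73
tool_pos: [0.482, -0.0167, 0.1981]
orientation: [179.9, 0.3, 178.1]
force: [-2.1, -0.2, -2.5]
opening: 0.03
gripper_force: 29.5
```

>>> move_arm --motion '[[[-20,-18,0],[0,-6,0],1],[[-40,-36,0],[0,-12,0],1],[[-60,-54,0],[0,-18,0],1],[[-80,-72,0],[0,-24,0],1],[[-100,-90,0],[0,-30,0],1],[[-120,-108,0],[0,-36,0],1],[[-139,-124,0],[0,-42,0],1],[[-139,-124,0],[0,-45,0],1],[[-139,-124,0],[0,-45,0],1],[[-139,-124,0],[0,-45,0],1]]'

```text
clock: 12.57
tool_pos: [0.6193, -0.1659, 0.1958]
orientation: [177.0, 43.3, 178.0]
force: [-0.4, -2.5, -1.4]
opening: 0.0299
gripper_force: 29.5
```

Run:
```python
from h import *
import pickle
t=snap('top');s=snap('side');pickle.dump((t,s),open('s4.pkl','wb'))
o=ctrl.get_obs();print(pose(), o['opening'],o['joint_pos'],o['force'])
cv2.imwrite('pics/c4.png',np.hstack([cv2.resize(t['color'][140:240,340:440],(400,400),interpolation=cv2.INTER_CUBIC),cv2.resize(s['color'][130:230,270:370],(400,400),interpolation=cv2.INTER_CUBIC)]))
```

```text
(array([ 0.61871412, -0.16549188,  0.19461402]), array([176.72425448,  43.17271315, 177.68063212])) 0.030026049354521637 [  2.36288289   4.96559483 -40.83064067  -4.19009651  -0.93389672
 -89.22341902] [ 0.23804288 -0.42033355 -0.74593259]
```

View pics/c4.png

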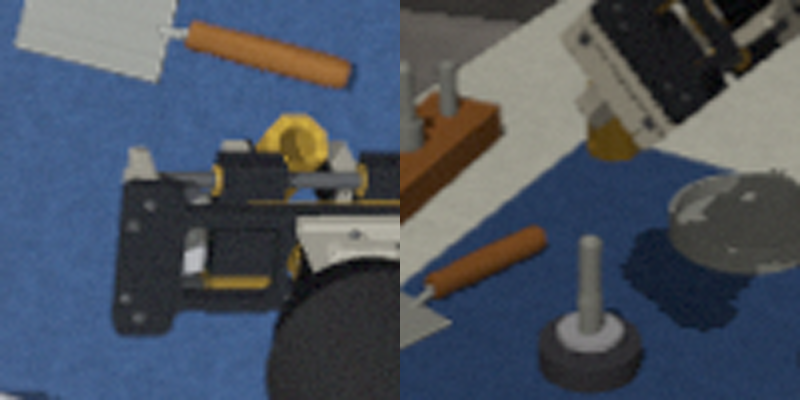

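The sleeve hangs upright (top crop (297,140)), about 15 mm to the right of and above the pin (side crop, pin tip (590,240)). Joint 5 has hit its limit, so I have to come in from the side. I fit a quick arm model to choose a hand azimuth.

```bash
cat > kin.py <<'E'
import numpy as np
from scipy.optimize import least_squares
from scipy.spatial.transform import Rotation as R
S=[([-49.899,20.546,.682,0,-70.136,-16.507],[.27,-.619,.246],[180,0,-156.406]),
([12.89,34.272,2.925,-10.617,-102.323,-102.889],[.48728,-.01558,.16975],[180,-44.84,178.107]),
([2.363,4.966,-40.831,-4.19,-.934,-89.223],[.6187,-.1655,.1946],[176.72,43.17,177.68])]
rx=lambda a:R.from_euler('x',a,degrees=True);ry=lambda a:R.from_euler('y',a,degrees=True);rz=lambda a:R.from_euler('z',a,degrees=True)
def fk(q,g,s4=1,s6=1):
    a,h,l2,l3,e,o,L=g
    u=rz(q[0])*ry(q[1]);f=rz(q[0])*ry(q[1]-q[2])
    F=f*rx(s4*q[3])*ry(-q[4])*rx(s6*q[5])   # tool dir = x axis
    p=rz(q[0]).apply([a,o,h])+u.apply([0,0,l2])+f.apply([l3,0,e])+F.apply([L,0,0])
    return p,F
def tool(F): # columns x,y,z of tool, z=F x-axis; zero-roll tool y guess = F y * sign fixed in fit
    return F
E
python3 - <<'E'
from kin import *
for s4 in(1,-1):
  for s6 in(1,-1):
    Q=[]
    for q,p,o in S:
        Rt=R.from_euler('xyz',o,degrees=True);Q.append((fk(q,[0]*7,s4,s6)[1].inv()*Rt))
    print(s4,s6,[np.round(x.as_matrix(),2).tolist() for x in Q][0],[np.degrees((Q[0].inv()*x).magnitude()).round(2) for x in Q])
    f=lambda g:np.r_[np.concatenate([fk(q,g,s4,s6)[0]-p for q,p,o in S])*1000,(g-[0,.35,.4,.4,0,-.19,.2])*1]
    r=least_squares(f,[0,.35,.4,.4,0,-.19,.2]);print(np.round(r.x,3),np.round(r.fun,1))
E
```

```text
1 1 [[0.0, -0.0, 1.0], [-0.84, 0.54, 0.0], [-0.54, -0.84, -0.0]] [np.float64(0.0), np.float64(168.38), np.float64(153.81)]
[ 0.423  0.643 -0.043  0.307 -0.165 -0.161  0.126] [ 18.9  25.3 -28.   30.7 -54.7  48.4 -11.8  28.9 -20.4   0.4   0.3  -0.4
  -0.1  -0.2   0.   -0.1]
1 -1 [[-0.0, -0.0, 1.0], [-1.0, -0.0, -0.0], [0.0, -1.0, -0.0]] [np.float64(0.0), np.float64(21.23), np.float64(8.38)]
[ 0.423  0.643 -0.043  0.307 -0.165 -0.161  0.126] [ 18.9  25.3 -28.   30.7 -54.7  48.4 -11.8  28.9 -20.4   0.4   0.3  -0.4
  -0.1  -0.2   0.   -0.1]
-1 1 [[0.0, -0.0, 1.0], [-0.84, 0.54, 0.0], [-0.54, -0.84, -0.0]] [np.float64(0.0), np.float64(172.76), np.float64(145.43)]
[-0.186  0.077  0.825  0.565  0.034 -0.196  0.447] [-3.5 -1.7 -3.9  0.5  8.7  6.7 -1.3 -4.6 -2.8 -0.2 -0.3  0.4  0.2  0.
 -0.   0.2]
-1 -1 [[-0.0, -0.0, 1.0], [-1.0, -0.0, -0.0], [0.0, -1.0, -0.0]] [np.float64(0.0), np.float64(0.0), np.float64(0.0)]
[-0.186  0.077  0.825  0.565  0.034 -0.196  0.447] [-3.5 -1.7 -3.9  0.5  8.7  6.7 -1.3 -4.6 -2.8 -0.2 -0.3  0.4  0.2  0.
 -0.   0.2]
```

```bash
cat > kin2.py <<'E'
from kin import *
def fk2(q,g):
    a,h,l2,l3,e,o,L,o2,e2=g
    u=rz(q[0])*ry(q[1]);f=rz(q[0])*ry(q[1]-q[2]);w=f*rx(-q[3])*ry(-q[4])
    return rz(q[0]).apply([a,o,h])+u.apply([0,0,l2])+f.apply([l3,0,e])+w.apply([L,o2,e2]), w*rx(-q[5])*R.from_matrix([[0,0,1],[-1,0,0],[0,-1,0]])
g0=np.array([0,.3,.4,.4,0,-.1,.25,-.1,0])
G=least_squares(lambda g:np.r_[np.concatenate([fk2(q,g)[0]-p for q,p,o in S])*1000,(g-g0)*3],g0)
g=G.x
lo=np.array([-176,-82,-58,-173.8,-174.7,-.2,][:0]+[-176,-82,-58.2,-173.8,-174.7,-173.6]);hi=np.array([176,121.7,71.7,95.5,-.2,173.6])
def ik(p,Rt,q0):
    def f(q):
        pp,RR=fk2(q,g);return np.r_[(pp-p)*10,(Rt.inv()*RR).as_rotvec()*2]
    best=None
    for d in ([0]*6,[0,0,0,40,-40,0],[0,0,0,-60,-40,40],[0,0,0,-60,-40,-40],[0,0,0,60,-40,-40]):
        r=least_squares(f,np.clip(np.array(q0)+d,lo+1,hi-1),bounds=(lo,hi))
        if best is None or r.cost<best.cost-1e-6: best=r
    return best.x,best.cost
E
python3 - <<'E'
from kin2 import *
print(np.round(g,3),np.round(G.fun,1))
off=np.array([2.3,0,14.7])/1000
for nm,c in [('pre',[.631,-.143,.165]),('low',[.631,-.143,.06]),('dish',[.614,-.337,.045]),('tray',[.434,-.284,.045])]:
  for az in (-80,-60,-40,20,40,60,80,100):
    Rt=R.from_euler('xyz',[180,45,180+az],degrees=True)
    p=np.array(c)-Rt.apply(off);q,cost=ik(p,Rt,S[2][0]);print(nm,az,np.round(q,0),'%.4f'%cost)
E
```

```text
[ 0.001  0.197  0.604  0.463  0.     0.009  0.36  -0.201 -0.001] [ 0.1  0.1 -0.   0.  -0.   0.   0.  -0.1 -0.   0.  -0.3  0.6  0.2  0.
  0.3  0.3 -0.3 -0. ]
pre -80 [ -33.    6.  -42. -174.   -0.   49.] 0.6488
pre -60 [ -33.    6.  -42. -174.   -0.   64.] 0.2323
pre -40 [   9.    8.  -45.   47.  -24. -174.] 0.2504
pre 20 [-16.  10. -19. -51. -33. -17.] 0.0000
pre 40 [-24.  17. -10. -52. -54.   2.] 0.0000
pre 60 [-25.  24.   1. -48. -71.  14.] 0.0000
pre 80 [-23.  31.  11. -44. -85.  23.] 0.0000
pre 100 [-20.  37.  21. -38. -98.  33.] 0.0000
low -80 [ -33.   17.  -41. -174.   -0.   46.] 0.6165
low -60 [ -32.   16.  -38. -162.   -0.   50.] 0.2617
low -40 [ -29.   16.  -34. -145.   -0.   47.] 0.0519
low 20 [-22.  20. -20. -67. -31.   6.] 0.0000
low 40 [-26.  25. -12. -59. -49.  15.] 0.0000
low 60 [-26.  31.  -2. -52. -64.  23.] 0.0000
low 80 [-24.  37.   7. -45. -78.  30.] 0.0000
low 100 [-20.  43.  17. -38. -90.  39.] 0.0000
dish -80 [ -46.   22.  -33. -166.   -0.   50.] 0.3449
dish -60 [ -44.   21.  -29. -150.   -0.   49.] 0.0901
dish -40 [ -39.   21.  -24. -126.   -0.   35.] 0.0006
dish 20 [-40.  29.  -8. -60. -45.  12.] 0.0000
dish 40 [-41.  34.   1. -53. -61.  19.] 0.0000
dish 60 [-39.  40.  12. -46. -76.  27.] 0.0000
dish 80 [-36.  46.  23. -39. -90.  35.] 0.0000
dish 100 [ -32.   52.   32.  -33. -102.   44.] 0.0000
tray -80 [ -56.    8.  -48. -153.   -0.   44.] 0.2265
tray -60 [ -51.    8.  -43. -135.   -0.   38.] 0.0534
tray -40 [ -39.    8.  -39. -103.   -0.   13.] 0.0031
tray 20 [-52.  20. -25. -63. -49.  27.] 0.0000
tray 40 [-50.  26. -17. -53. -62.  33.] 0.0000
tray 60 [-47.  31.  -8. -45. -73.  39.] 0.0000
tray 80 [-41.  36.  -1. -38. -82.  47.] 0.0000
tray 100 [-35.  40.   4. -30. -90.  55.] 0.0000
```

```bash
cat >> h.py <<'E'
def step(p,rpy):
    """tool-frame shift (mm) and rotvec (deg) from measured pose to target"""
    p0,o0=pose();A=R.from_euler('xyz',o0,degrees=True);B=R.from_euler('xyz',rpy,degrees=True)
    print('shift',np.round(A.inv().apply(np.array(p)-p0)*1000,1),'turn',np.round((A.inv()*B).as_rotvec(degrees=True),1))
off=np.array([2.3,0,14.7])/1000
def sl(c,rpy): return np.array(c)-R.from_euler('xyz',rpy,degrees=True).apply(off)
E
python3 - <<'E'
from h import *
r=[180,45,-130];step(sl([.631,-.143,.185],r),r)
r=[180,45,-155];step(sl([.631,-.143,.185],r),r)
E
```

```text
shift [-6.  15.9  3.3] turn [-33.2  -0.6 -37.5]
shift [-4.3 18.9  1.8] turn [-15.8  -1.2 -19.6]
```

>>> move_arm --motion '[[[-1,2,1],[-3.3,0,-3.8],1],[[-1,4,1],[-6.6,0,-7.5],1],[[-2,6,1],[-10,0,-11.3],1],[[-2,8,1],[-13.3,-0.2,-15],1],[[-3,10,2],[-16.6,-0.3,-18.8],1],[[-4,12,2],[-20,-0.4,-22.5],1],[[-5,14,3],[-25,-0.5,-28],1],[[-6,16,3],[-30,-0.6,-34],1],[[-6,16,3],[-33.2,-0.6,-37.5],1],[[-6,16,3],[-33.2,-0.6,-37.5],1]]'

```text
clock: 13.5
tool_pos: [0.6237, -0.152, 0.1989]
orientation: [179.8, 44.4, -132.8]
force: [0.3, 0.6, -1.0]
opening: 0.0299
gripper_force: 29.5
```

Run:
```python
from h import *
o=ctrl.get_obs();print(pose(),o['joint_pos'],o['opening'])
r=[180,45,-130];step(sl([.631,-.143,.185],r),r)
```

```text
(array([ 0.62367246, -0.1520441 ,  0.19885074]), array([ 179.80671605,   44.40286964, -132.84666528])) [-23.8495989   17.67482692  -5.54939378 -49.40019646 -60.78421156
   4.0863061 ] 0.029868676373405897
shift [-0.8  0.3  3.3] turn [-1.8 -0.6 -2. ]
```

>>> move_arm --motion '[[[-0.8,0.3,3.3],[-1.8,-0.6,-2],1],[[-0.8,0.3,3.3],[-1.8,-0.6,-2],1],[[-0.8,0.3,3.3],[-1.8,-0.6,-2],1],[[-0.8,0.3,3.3],[-1.8,-0.6,-2],1]]'

```text
clock: 13.83
tool_pos: [0.627, -0.1472, 0.1972]
orientation: [-179.9, 45.2, -130.3]
force: [0.3, 0.3, -2.0]
opening: 0.0297
gripper_force: 29.5
```

Run:
```python
from h import *
import pickle
t=snap('top');s=snap('side');pickle.dump((t,s),open('s5.pkl','wb'))
p,o=pose();print(p,o)
c=p+R.from_euler('xyz',o,degrees=True).apply(off);print('sleeve c pred',c)
ims=[]
for q,(x,y,w) in ((t,(350,150,80)),(s,(270,120,110))):
    k=400/w;im=cv2.resize(q['color'][y:y+int(w*1.25),x:x+w],(400,int(k*int(w*1.25))),interpolation=cv2.INTER_CUBIC)[:490]
    for a,col in ((c+[0,0,.033],(0,0,255)),(c-[0,0,.033],(0,255,0)),([.6311,-.1438,.099],(255,0,255)),([.6311,-.1438,.02],(255,255,0))):
        u,v=proj(q,a);cv2.circle(im,(int((u-x)*k),int((v-y)*k)),3,col,-1)
    ims.append(im)
cv2.imwrite('pics/c5.png',np.hstack(ims))
```

```text
[ 0.62751422 -0.14649136  0.19816059] [-179.74943892   45.30846016 -130.09683961]
sleeve c pred [ 0.63325231 -0.1397762   0.18618726]
```

View pics/c5.png

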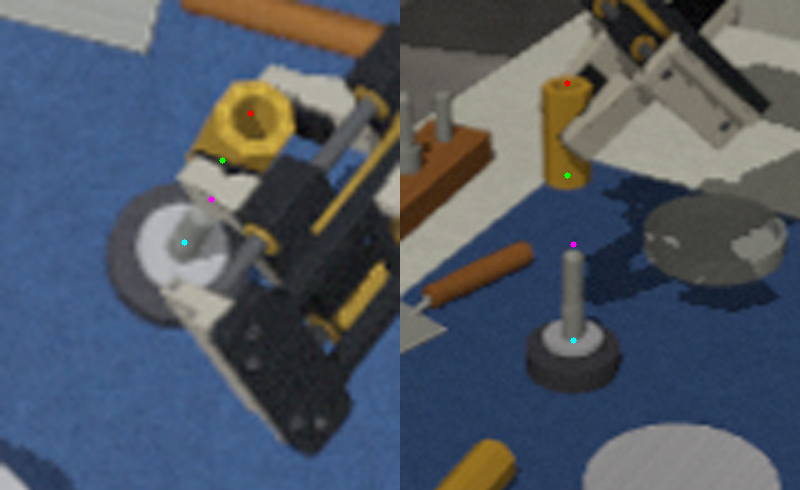

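In the top crop the sleeve's upper bore sits at (254,112), within about 1.5 mm of prediction. In the side crop the pin stands at column 573 and the sleeve at 566. I measure the pin axis and sleeve axis by masks in the same views.

Run:
```python
from h import *
import pickle
t0,s0=pickle.load(open('s0.pkl','rb'));t5,s5=pickle.load(open('s5.pkl','rb'))
def hsv(q):return cv2.cvtColor(q['color'],cv2.COLOR_BGR2HSV).astype(int)
for nm,q,(x0,y0,x1,y1) in (('t',t0,(366,182,408,220)),('s',s0,(298,186,336,232))):
    h=hsv(q)[y0:y1,x0:x1];notblue=(h[...,1]<110)
    n,l,st,c=cv2.connectedComponentsWithStats(notblue.astype(np.uint8));k=1+np.argmax(st[1:,4]);print(nm,'body',st[k],[onz(q,x0+st[k][0]+st[k][2]/2-.5,y0+st[k][1]+st[k][3]/2-.5,.01).round(4)])
    w=(h[...,1]<110)&(h[...,2]>120)
    print('\n'.join(''.join('#' if w[i,j] else ('+' if notblue[i,j] else '.') for j in range(w.shape[1])) for i in range(w.shape[0])))
# side-view columns: pin (weighted by non-blueness) and sleeve edges in s5
h=hsv(s5)
for r in range(190,212,3):
    row=s5['color'][r].astype(float);d=row[305:332,2]-row[305:332,0];d=d-np.median(d);d=np.clip(d,0,None);d[d<15]=0
    print('pin row',r,round((d*np.arange(305,332)).sum()/max(d.sum(),1e-9),2))
for r in range(145,172,3):
    m=np.where((h[r,:,0]>15)&(h[r,:,0]<34)&(h[r,:,1]>120))[0];m=m[(m>300)&(m<330)];print('slv',r,m.min(),m.max())
c=np.array([.63325,-.13978,.18619])
for z in(.033,.0,-.033):print('pred slv',np.round(proj(s5,c+[0,0,z]),2),np.round(proj(t5,c+[0,0,z]),2))
for z in (.028,.05,.07,.099):print('pred pin',np.round(proj(s5,[.6311,-.1438,z]),2),np.round(proj(t5,[.6311,-.1438,z]),2))
```

```text
t body [  5   4  29  30 671] [array([ 0.6288, -0.1408,  0.01  ])]
..........................................
..........................................
..........................................
..........................................
..................++......................
..............+++++++++++.................
.............++++++++++++++...............
...........++++++++++++++++++.............
.........++++++++++++++++#++++............
.........++++++++#######+##++++...........
........+++++++############+++++..........
.......+++++++#######+####++++++..........
.......++++++#######+++##++++++++.........
......++++++########+++++++++++++.........
......++++++#######++++++++++++++.........
......++++++#######+++++++++++++++........
......+++++#######++++++++++++++++........
.....++++++#######++++++++++++++++........
.....+++++++######+++++++++#++++++........
.....+++++++#######++++++####+++++........
.....+++++++########+########+++++........
.....++++++++################+++++........
.....++++++++###############++++++........
......++++++++#############+++++++........
..
[... 2339 characters left out ...]
...
......................................
......................................
......................................
pin row 190 312.39
pin row 193 316.97
pin row 196 317.25
pin row 199 317.31
pin row 202 317.43
pin row 205 317.01
pin row 208 317.68
pin row 211 0.0
slv 145 309 322
slv 148 309 321
slv 151 310 318
slv 154 310 315
slv 157 310 313
slv 160 310 314
slv 163 310 318
slv 166 310 321
slv 169 310 321
pred slv [316.06 142.9 ] [400.12 172.7 ]
pred slv [316.06 155.8 ] [397.21 177.53]
pred slv [316.06 168.23] [394.49 182.06]
pred pin [317.58 211.02] [387.35 197.71]
pred pin [317.6  203.83] [388.8  195.37]
pred pin [317.61 197.15] [390.17 193.16]
pred pin [317.64 187.21] [392.25 189.82]
```

Run:
```python
from h import *
r=[180,45,-130];step(sl([.6281,-.1403,.142],r),r)
print(pose())
```

```text
shift [33.9  3.6 28.4] turn [-0.3  0.3 -0.1]
(array([ 0.62751422, -0.14649136,  0.19816059]), array([-179.74943892,   45.30846016, -130.09683961]))
```

>>> move_arm --motion '[[[12,3.6,8],[0,0,0],1],[[20,3.6,15],[0,0,0],1],[[28,3.6,23],[0,0,0],1],[[33.9,3.6,28.4],[0,0,0],1],[[33.9,3.6,28.4],[0,0,0],1],[[33.9,3.6,28.4],[0,0,0],1],[[33.9,3.6,28.4],[0,0,0],1]]'

```text
clock: 14.52
tool_pos: [0.6238, -0.1473, 0.1541]
orientation: [-179.7, 45.4, -130.0]
force: [0.1, -1.0, -1.6]
opening: 0.0302
gripper_force: 29.5
```

Run:
```python
from h import *
import pickle
P=[];O=[]
for i in range(4):
    s=snap('side');p,o=pose();P.append(p);O.append(o)
t=snap('top')
print(np.round(P,4),np.round(O,2))
p=np.mean(P,0);o=O[-1]
c=p+R.from_euler('xyz',o,degrees=True).apply(off);print('pred c',c)
h=cv2.cvtColor(s['color'],cv2.COLOR_BGR2HSV).astype(int)
for r in range(160,215,3):
    m=np.where((h[r,:,0]>15)&(h[r,:,0]<34)&(h[r,:,1]>120))[0];m=m[(m>300)&(m<335)]
    n=np.where(h[r,300:335,1]<110)[0]+300
    print(r,'slv',m.min() if len(m) else '',m.max() if len(m) else '','grey',n.min() if len(n) else '',n.max() if len(n) else '')
for z in(.033,-.033):print('pred slv',np.round(proj(s,c+[0,0,z]),2),np.round(proj(t,c+[0,0,z]),2))
ims=[]
for q,(x,y,w) in ((t,(360,150,60)),(s,(285,140,80))):
    k=400/w;ims.append(cv2.resize(q['color'][y:y+w,x:x+w],(400,400),interpolation=cv2.INTER_CUBIC))
cv2.imwrite('pics/c6.png',np.hstack(ims))
```

```text
[[ 0.6239 -0.1473  0.1544]
 [ 0.6239 -0.1473  0.1545]
 [ 0.6239 -0.1473  0.1545]
 [ 0.6238 -0.1472  0.1545]] [[-179.63   45.43 -129.97]
 [-179.61   45.44 -129.95]
 [-179.61   45.44 -129.95]
 [-179.61   45.44 -129.95]]
pred c [ 0.62961736 -0.14056331  0.14252028]
160 slv 311 324 grey 300 334
163 slv 311 323 grey 300 334
166 slv 311 321 grey 300 334
169 slv 311 318 grey 300 334
172 slv 311 315 grey 300 332
175 slv 311 314 grey 300 329
178 slv 311 317 grey 310 326
181 slv 311 322 grey 310 324
184 slv 311 322 grey 310 323
187 slv 315 318 grey 300 322
190 slv   grey 306 320
193 slv   grey 303 320
196 slv   grey 314 320
199 slv   grey 314 320
202 slv   grey 314 320
205 slv   grey 314 320
208 slv   grey 311 323
211 slv   grey 306 328
214 slv   grey 305 330
pred slv [317.54 160.1 ] [396.78 180.75]
pred slv [317.49 184.25] [391.58 189.23]
```

View pics/c6.png

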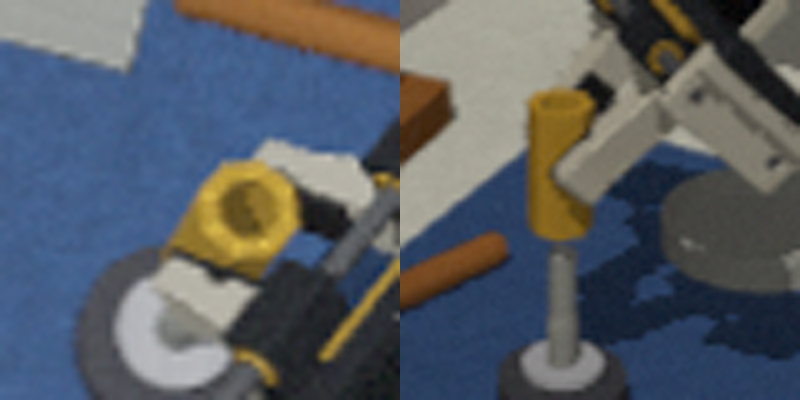

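The sleeve now hangs directly over the pin: top crop bore at (248,209), side crop sleeve column about 560 against the pin at 563. I nudge 1 mm and slide it on slowly, watching the force.

>>> move_arm --motion '[[[0.6,0.7,-0.6],[0,-0.4,0],1],[[2.6,0.7,1.4],[0,-0.4,0],1],[[5.1,0.7,3.9],[0,-0.4,0],1],[[7.6,0.7,6.4],[0,-0.4,0],1],[[9.6,0.7,8.4],[0,-0.4,0],1],[[11.6,0.7,10.4],[0,-0.4,0],1],[[13.6,0.7,12.4],[0,-0.4,0],1],[[14.6,0.7,13.4],[0,-0.4,0],1],[[14.6,0.7,13.4],[0,-0.4,0],1]]'

```text
clock: 15.52
tool_pos: [0.6225, -0.1472, 0.1335]
orientation: [-179.7, 45.8, -130.1]
force: [-0.6, 0.5, -1.3]
opening: 0.0299
gripper_force: 29.5
```

>>> move_arm --motion '[[[0,0,0],[0,0.7,0],1],[[2.8,0,2.8],[0,0.7,0],1],[[5.6,0,5.6],[0,0.7,0],1],[[8.5,0,8.5],[0,0.7,0],1],[[11.3,0,11.3],[0,0.7,0],1],[[11.3,0,11.3],[0,0.7,0],1]]'

```text
clock: 16.02
tool_pos: [0.6225, -0.147, 0.1169]
orientation: [-179.8, 45.1, -130.1]
force: [0.7, -0.3, -2.0]
opening: 0.0297
gripper_force: 29.5
```

>>> move_arm --motion '[[[2.8,0,2.8],[0,0,0],1],[[5.6,0,5.6],[0,0,0],1],[[8.5,0,8.5],[0,0,0],1],[[10.3,0,10.3],[0,0,0],1],[[10.3,0,10.3],[0,0,0],1]]'

```text
clock: 16.43
tool_pos: [0.6228, -0.1472, 0.1027]
orientation: [-179.7, 45.1, -130.1]
force: [0.5, -0.8, -2.2]
opening: 0.03
gripper_force: 29.5
```

>>> move_arm --motion '[[[1,0,1],[0,0,0],1],[[2,0,2],[0,0,0],1],[[3,0,3],[0,0,0],1],[[4,0,4],[0,0,0],1],[[4.6,0,4.6],[0,0,0],1],[[5.2,0,5.2],[0,0,0],1],[[5.8,0,5.8],[0,0,0],1],[[6.4,0,6.4],[0,0,0],1],[[6.4,0,6.4],[0,0,0],1]]'

```text
clock: 17.18
tool_pos: [0.6232, -0.1474, 0.0945]
orientation: [-179.6, 45.1, -130.0]
force: [1.4, -0.7, -1.9]
opening: 0.0296
gripper_force: 29.5
```

>>> move_arm --motion '[[[0.6,0,0.6],[0,0,0],1],[[1.2,0,1.2],[0,0,0],1],[[1.8,0,1.8],[0,0,0],1],[[2.4,0,2.4],[0,0,0],1],[[3,0,3],[0,0,0],1],[[3.6,0,3.6],[0,0,0],1],[[3.6,0,3.6],[0,0,0],1]]'

```text
clock: 17.77
tool_pos: [0.6232, -0.1474, 0.0893]
orientation: [-179.6, 45.1, -130.0]
force: [2.4, -2.8, -1.3]
opening: 0.0296
gripper_force: 29.4
```

>>> move_arm --motion '[[[0,-0.7,0],[0,0,0],1],[[0.7,-0.7,0.7],[0,0,0],1],[[1.4,-0.7,1.4],[0,0,0],1],[[2.1,-0.7,2.1],[0,0,0],1],[[2.8,-0.7,2.8],[0,0,0],1],[[3.5,-0.7,3.5],[0,0,0],1],[[4.2,-0.7,4.2],[0,0,0],1],[[4.9,-0.7,4.9],[0,0,0],1],[[5.6,-0.7,5.6],[0,0,0],1],[[5.6,-0.7,5.6],[0,0,0],1]]'

```text
clock: 18.6
tool_pos: [0.6233, -0.1475, 0.0811]
orientation: [-179.7, 45.1, -130.0]
force: [0.9, -1.2, -1.7]
opening: 0.0304
gripper_force: 29.5
```

>>> move_arm --motion '[[[0,0,0],[0,0,0],0.43],[[0,0,0],[0,0,0],0.43],[[0,0,0],[0,0,0],0.43],[[0,0,0],[0,0,0],0.43],[[0,0,0],[0,0,0],0.43],[[0,0,0],[0,0,0],0.43],[[0,0,0],[0,0,0],0.43],[[0,0,0],[0,0,0],0.43],[[0,0,0],[0,0,0],0.43],[[0,0,0],[0,0,0],0.43]]'

```text
clock: 19.43
tool_pos: [0.6235, -0.1476, 0.0815]
orientation: [-179.7, 45.1, -130.0]
force: [-0.2, 0.4, -0.6]
opening: 0.0502
gripper_force: 0.0
```

Run:
```python
from h import *
for i in range(8): s=snap('side')
o=ctrl.get_obs();print(o['clock'],o['tool_pos'],o['opening'])
t=snap('top')
im=np.hstack([cv2.resize(q['color'][y:y+80,x:x+80],(400,400),interpolation=cv2.INTER_CUBIC) for q,x,y in ((t,350,150),(s,280,160))])
cv2.imwrite('pics/c7.png',im)
h=cv2.cvtColor(s['color'],cv2.COLOR_BGR2HSV).astype(int)
m=((h[...,0]>15)&(h[...,0]<34)&(h[...,1]>120));m[:,:300]=0;m[:,335:]=0;m[:160]=0;m[235:]=0
r=np.where(m.sum(1)>3)[0];print('rows',r.min(),r.max(),np.where(m[r.min()+5])[0])
for z in(.055,.083,.068):print(z,[np.round(proj(s,[.6287,-.141,z+d]),1) for d in(.033,-.033)])
```

```text
19.8333 [ 0.62349829 -0.14758214  0.08149838] 0.049920533589509035
rows 160 216 [323 324 332 333 334]
0.055 [array([317.9, 191.8]), array([317.8, 213.7])]
0.083 [array([317.9, 182. ]), array([317.8, 204.6])]
0.068 [array([317.9, 187.3]), array([317.8, 209.5])]
```

View pics/c7.png

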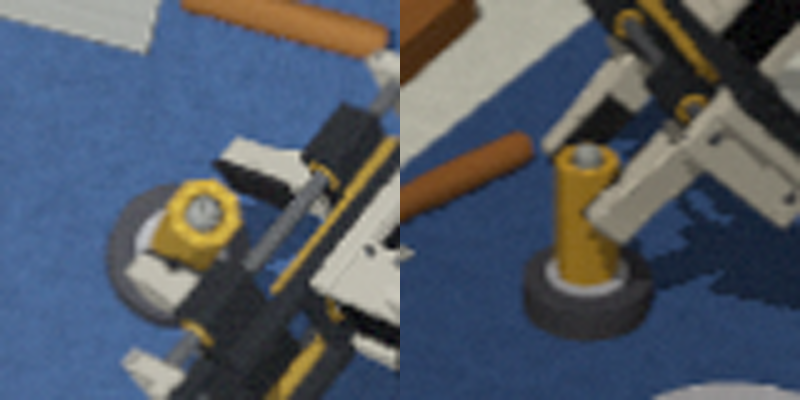

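The sleeve has gone fully home: in the side crop its foot sits on the disc at (588,280), and the pin tip shows above its top at (587,155). So it goes to the square tray. I re-grip it and lift it off.

>>> move_arm --motion '[[[1.5,0,1.5],[0,0,0],0.43],[[3.5,0,3.5],[0,0,0],0.43],[[3.5,0,3.5],[0,0,0],0.43],[[3.5,0,3.5],[0,0,0],1],[[3.5,0,3.5],[0,0,0],1],[[3.5,0,3.5],[0,0,0],1],[[3.5,0,3.5],[0,0,0],1],[[3.5,0,3.5],[0,0,0],1],[[3.5,0,3.5],[0,0,0],1]]'

```text
clock: 20.63
tool_pos: [0.6236, -0.1477, 0.0766]
orientation: [-179.7, 45.1, -130.0]
force: [0.5, -0.2, -0.9]
opening: 0.03
gripper_force: 30.0
```

>>> move_arm --motion '[[[-4,0,-4],[0,0,0],1],[[-10,0,-10],[0,0,0],1],[[-18,0,-18],[0,0,0],1],[[-28,0,-28],[0,0,0],1],[[-40,0,-40],[0,0,0],1],[[-52,0,-52],[0,0,0],1],[[-64,0,-64],[0,0,0],1],[[-76,0,-76],[0,0,0],1],[[-84,0,-84],[0,0,0],1],[[-84,0,-84],[0,0,0],1]]'

```text
clock: 21.47
tool_pos: [0.624, -0.148, 0.1995]
orientation: [-179.2, 45.2, -129.6]
force: [0.6, -0.0, -1.5]
opening: 0.0299
gripper_force: 30.0
```

Run:
```python
from h import *
r=[180,45,-130]
p,o=pose();print(p,o)
off=R.from_euler('xyz',r,degrees=True).inv().apply([.0088*.643,.0088*.766,-.0205]);print(off)
step(np.array([.434,-.284,.13])-[.0057,.0067,0],r)
```

```text
[ 0.62397455 -0.14795256  0.1994874 ] [-179.21930047   45.19658634 -129.64975234]
[ 8.27251168e-03 -1.68315757e-06  2.07188664e-02]
shift [ 214.7   58.  -118.4] turn [-0.5  0.2  0.2]
```

>>> move_arm --motion '[[[27,7,-15],[0,0,0],1],[[55,15,-30],[0,0,0],1],[[84,23,-46],[0,0,0],1],[[114,31,-63],[0,0,0],1],[[145,39,-80],[0,0,0],1],[[175,47,-96],[0,0,0],1],[[200,54,-110],[0,0,0],1],[[214.7,58,-118.4],[-0.5,0.2,0.2],1],[[214.7,58,-118.4],[-0.5,0.2,0.2],1],[[214.7,58,-118.4],[-0.5,0.2,0.2],1]]'

```text
clock: 22.3
tool_pos: [0.4266, -0.2903, 0.1258]
orientation: [179.5, 44.9, -130.5]
force: [-0.1, 0.0, -1.6]
opening: 0.0298
gripper_force: 30.0
```

Run:
```python
from h import *
for i in range(3): s=snap('side')
t=snap('top');o=ctrl.get_obs();print(pose(),o['joint_pos'],o['force'])
step(np.array([.434,-.284,.065])-[.0057,.0067,0],[180,45,-130])
for q in(s,t):
    h=cv2.cvtColor(q['color'],cv2.COLOR_BGR2HSV).astype(int)
    m=((h[...,0]>18)&(h[...,0]<32)&(h[...,1]>150)).astype(np.uint8)
    n,l,st,c=cv2.connectedComponentsWithStats(m);print([(st[i].tolist()) for i in range(1,n) if st[i,4]>60])
    pp,oo=pose();cc=pp+[.0057,.0067,-.021]
    print('pred top/bot',proj(q,cc+[0,0,.033]),proj(q,cc-[0,0,.033]))
```

```text
(array([ 0.42772926, -0.28930017,  0.12683119]), array([ 179.67418481,   44.93987013, -130.18283654])) [-47.66296269  22.37041809 -11.23412738 -47.38943013 -71.91214123
  29.47251437] [ 0.26325996 -0.1728415  -0.99517755]
shift [44.2 -1.6 43.3] turn [ 0.2 -0.1 -0.1]
[[423, 138, 25, 24, 119], [406, 167, 15, 29, 276], [277, 241, 24, 24, 315]]
pred top/bot (np.float64(415.15495237042836), np.float64(169.84239446950906)) (np.float64(411.7159599023144), np.float64(192.74265329244824))
[[301, 204, 28, 14, 328], [451, 271, 23, 15, 236], [482, 270, 25, 36, 98]]
pred top/bot (np.float64(465.55710876861747), np.float64(277.31759577977084)) (np.float64(456.19520389822475), np.float64(279.6893524580504))
```

>>> move_arm --motion '[[[12,-1.6,12],[0,0,0],1],[[25,-1.6,25],[0,0,0],1],[[36,-1.6,35],[0,0,0],1],[[42,-1.6,41],[0,0,0],1],[[45,-1.6,44],[0,0,0],1],[[46,-1.6,45],[0,0,0],1],[[47,-1.6,46],[0,0,0],1],[[47,-1.6,46],[0,0,0],1]]'

```text
clock: 23.17
tool_pos: [0.4277, -0.2915, 0.0612]
orientation: [179.7, 44.9, -130.2]
force: [-0.5, -0.5, -1.5]
opening: 0.0297
gripper_force: 30.0
```

>>> move_arm --motion '[[[0.3,0,0.3],[0,0,0],1],[[0.6,0,0.6],[0,0,0],1],[[0.9,0,0.9],[0,0,0],1],[[0.9,0,0.9],[0,0,0],1]]'

```text
clock: 23.5
tool_pos: [0.4274, -0.2914, 0.0597]
orientation: [179.6, 44.9, -130.3]
force: [1.0, 0.3, -2.5]
opening: 0.0301
gripper_force: 30.0
```

>>> move_arm --motion '[[[0.3,0,0.3],[0,0,0],1],[[0.6,0,0.6],[0,0,0],1],[[0.9,0,0.9],[0,0,0],1],[[0.9,0,0.9],[0,0,0],1],[[0.9,0,0.9],[0,0,0],1]]'

```text
clock: 23.92
tool_pos: [0.4274, -0.2914, 0.0585]
orientation: [179.6, 44.9, -130.3]
force: [-0.7, 0.6, 4.5]
opening: 0.0297
gripper_force: 30.0
```

>>> move_arm --motion '[[[0.3,0,0.3],[0,0,0],1],[[0.6,0,0.6],[0,0,0],1],[[0.6,0,0.6],[0,0,0],1],[[0.6,0,0.6],[0,0,0],1]]'

```text
clock: 24.25
tool_pos: [0.4274, -0.2914, 0.0584]
orientation: [179.7, 45.0, -130.2]
force: [-3.0, 0.1, 11.0]
opening: 0.0301
gripper_force: 30.0
```

>>> move_arm --motion '[[[-0.6,0,-0.6],[0,0,0],1],[[-0.6,0,-0.6],[0,0,0],0.43],[[-0.6,0,-0.6],[0,0,0],0.43],[[-0.6,0,-0.6],[0,0,0],0.43],[[-0.6,0,-0.6],[0,0,0],0.43],[[-0.6,0,-0.6],[0,0,0],0.43],[[-0.6,0,-0.6],[0,0,0],0.43]]'

```text
clock: 24.83
tool_pos: [0.4274, -0.2913, 0.058]
orientation: [179.6, 44.9, -130.3]
force: [0.7, 0.1, 0.0]
opening: 0.0496
gripper_force: 0.0
```

>>> move_arm --motion '[[[-0.6,0,-5],[0,0,0],0.43],[[-0.6,0,-15],[0,0,0],0.43],[[-0.6,0,-30],[0,0,0],0.43],[[-0.6,0,-50],[0,0,0],0.43],[[-0.6,0,-75],[0,0,0],0.43],[[-0.6,0,-100],[0,0,0],0.43],[[-0.6,0,-120],[0,0,0],0.43],[[-0.6,0,-120],[0,0,0],0.43]]'

```text
clock: 25.5
tool_pos: [0.372, -0.3603, 0.1473]
orientation: [-179.9, 44.7, -130.1]
force: [0.9, -0.9, 1.0]
opening: 0.0501
gripper_force: 0.0
```

Run:
```python
from h import *
for i in range(4): s=snap('side')
t=snap('top');o=ctrl.get_obs();print(pose(),o['clock'],o['force'])
C=[]
for q in(s,t):
    h=cv2.cvtColor(q['color'],cv2.COLOR_BGR2HSV).astype(int)
    m=((h[...,0]>18)&(h[...,0]<32)&(h[...,1]>150)).astype(np.uint8)
    n,l,st,c=cv2.connectedComponentsWithStats(m);print([(st[i].tolist(),c[i].round(1).tolist()) for i in range(1,n) if st[i,4]>60])
    for z in(.07,.004):print(np.round(proj(q,[.433,-.2848,z]),1))
h=cv2.cvtColor(s['color'],cv2.COLOR_BGR2HSV).astype(int)
# indicator: grey disc visible rows on the gauge in the side view, before/after
import pickle
for q in(pickle.load(open('s0.pkl','rb'))[1],s):
    hh=cv2.cvtColor(q['color'],cv2.COLOR_BGR2HSV).astype(int);w=(hh[195:235,300:335,1]<110)&(hh[195:235,300:335,2]>120);r=np.where(w.sum(1)>1)[0]+195;print('disc rows',r.min(),r.max(),w.sum())
```

```text
(array([ 0.37328366, -0.35569669,  0.1432921 ]), array([ 179.54404135,   44.95486809, -130.34576453])) 25.75 [-0.00076063  0.45688083  0.70643424]
[([451, 125, 24, 17, 88], [461.6, 132.8]), ([403, 191, 15, 27, 291], [410.0, 203.9]), ([277, 241, 24, 24, 315], [289.6, 252.7])]
[412.  193.4]
[408.8 214.6]
[([301, 204, 28, 14, 327], [314.8, 210.7]), ([444, 274, 20, 15, 224], [453.4, 281.2]), ([523, 293, 26, 36, 112], [537.1, 307.7])]
[456.8 280. ]
[448.5 282. ]
disc rows 209 216 67
disc rows 211 218 66
```

```bash
python3 -c "
from plant import ctrl
print(ctrl.close_job())"
```

```text
the job is handed in; nothing more can be done
None
```

The sleeve went fully home on the gauge pin and now stands let go in the square tray, with both flaps back past upright; I handed the job in at about 26 s, and no verdict was returned.

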